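Slide the shelf stop until it clicks into its notch

ROBOT

A 7-joint arm with a two-finger parallel gripper is mounted at the origin on the work surface. World frame = base frame: x ahead of the robot, y to its left, z up, the work surface at z = 0. Lengths are in m, angles in rad, forces in N, time in s.
With the tool pointing down it reaches from about 0.35 to 0.775 m from the base axis. Payload 3.1 kg.
Tool frame: the origin (TCP) lies at the very end of the fingers, on their centre line; the grasp point (between the pads) lies 19 mm behind it (bot.tcp_to_grasp is the distance from the TCP to the grasp point, in m); y points along the fingers, z is the direction in which the jaws open and shut, and the axes are right-handed (so a half turn about y gives the same grasp; the last joint's range is limited). The gripper opens to 85 mm and grips with 20 to 120 N. Pads are 22 mm wide; open, the fingers measure 114 mm over their backs; the gripper's body (76 mm by 85 mm) begins 54 mm behind the grasp point. The pads swing forward as they close: fully open they stand 13 mm farther back than shut.
Start: joints at [1.066, 0.311, 0.014, 1.512, -0.004, 1.319, -0.027], TCP at [0.246, -0.492, 0.208] pointing down, gripper open.
Joint ranges: [-2.7, 2.7], [-0.3, 1.91], [-1.27, 1.3], [0.12, 2.57], [-1.44, 4.58], [0.2, 2.03], [-3.05, 3.05]. Speed limits (rad/s): [2.79, 2.79, 3.14, 3.14, 3.14, 3.14, 3.14].

INTERFACE

Orientations are given as a unit quaternion [w, x, y, z].
In Python, from workcell import bot gives the robot as it stands.
- The arm moves only by the shell command python3 -m handwheel 'ROWS' [FORCE]. ROWS is JSON, a list of rows, each an object with "dp": the shift along the tool's x, y, z in units of 40 mm (1.0 is 40 mm), a list of three; "yaw": the turn about the tool's y in units of 5 degrees (1.0 is 5 degrees); "gripper": the opening, from 0 (shut) to 1 (fully open). A call has 1 to 20 rows; each row is the pose to reach, as a shift and turn from the pose commanded when the call began, along the tool's axes at that moment; what a row does not reach only later rows make up. A row lasts 1/10 s, in which the tool goes at most 50 mm and 8.59 degrees, less where a joint would pass 70% of its speed; a pose out of reach is approached as far as the arm can. A call with a gripper value outside its range is refused whole. The fingers move at their own pace and stop on an object; FORCE is the grip in N (left out, the last holds). Time passes only in rows, so rows that repeat a pose let the fingers close. It gives the time, the measured TCP pose, the force and the opening at its end, in the units of the state.
- bot.read_state(): the state, without advancing time (a new reading comes with each control period).
- bot.get_image(name): name is "side" or "top"; returns a dict with "image" (420x560x3 uint8, blue, green, red), "K" (3x3 intrinsics, pixels), "k1" (the pictures are not rectified: a ray, as slopes to the right and down, at radius r is drawn at 1 + k1 r^2 times it, then the intrinsics apply), "R" (3x3) and "t" (3): a world point X has camera coordinates R X + t. Camera axes: x right, y down, z forward; pixel columns grow to the right and rows downward; lengths in m; the calibration is good to about 2 mm. A picture is of the moment at which its call begins. There is no depth.
- bot.sign_off(): hands the job in, once; it reports no verdict.
The state is a dict: "clock": time; "q": joint angles; "qvel": joint speeds; "effort": joint torques, N m; "eef_pos": TCP position; "ee_rot": TCP orientation; "contact_force": force on the tool from outside, world axes, zero at the start; "wrist_torque": the same for the moment, N m; "finger_gap": finger opening in m.
Only numpy, scipy, OpenCV 4.12 (cv2) and the standard library are available. Lean on these libraries where they do the work, as an engineer would, in place of code of your own. Each camera call takes 0.05 s, during which the arm holds its last target. There are 200 camera calls.

TASK

The upright metal stop on the entry shelf's rail has been left loose part-way along. With the fingertips, gently push it along the rail to the block with the two ribs (not the flat-topped block) until its roller drops over the first rib and clicks into the notch between them; leave it seated there and move clear. Do not pinch the stop or lift it off, and leave the other things on the shelf where they are.

Things in the scene. Friction and masses are not known exactly. Their poses are not given: they have to be found in the camera images.
- rail: Low straight aluminium rail fixed on the shelf, 34 mm wide, 440 mm long, 14 mm high, with a 20 mm high black cap on each end. Origin on the shelf surface, halfway along; its y axis runs along the rail, z up; the rail strip lies from x = -22 to +12 mm of its frame.
- carriage (a joint): Position (m) along the rail's y axis of the black carriage bearing the stop; 0 at the rail's middle, range -0.185 to 0.185; stays where left. Sliding takes about 1.5 N (plus 6 N per m/s); riding up a rib of the notch block about 8 N in all, from 20 mm before the notch's middle. Past the crest (10 mm before it) the push falls to nothing; some 3 mm on, the carriage is drawn in and centres itself. About 8 N would push it out over the second rib.
- roller_mid (a point): Centre of the grey roller, 18 mm in diameter, 26 mm long (along x), that the carriage carries 32 mm to the +x side of the rail's centre line, level with the stop plate, 24 mm above the shelf. A spring presses it down; it rises 4 mm to pass over a rib.
- stop: Upright steel plate standing across the rail on the carriage: 10 mm thick (y, along the rail), 80 mm wide (x -50 to +30 mm), 80 mm tall, with a foot 30 mm long (y), 34 mm wide, 6 mm high. Origin mid-thickness on its underside, 42 mm above the shelf (top at 122 mm); axes as the rail's. About 0.35 kg. Push on its flat faces; it is only plugged on and comes off upwards if lifted.
- notch_block: Aluminium block beside the rail's +x edge, near either end: 36 (x) by 56 (y) by 13 mm high, with two half-round ribs along x on top, 20 mm between centres, 10 mm wide, rising to 19 mm. Origin on the shelf on the rail's centre line (block at x +14 to +50 mm), level with the middle of the notch between the ribs; axes as the rail's. Seated: the stop's origin is level with this one along y.
- flat_block: Aluminium block of the same size (36 x 56 x 13 mm) and place beside the rail, near the other end, with a plain flat top and no ribs; not the target. Origin and axes as for the notch block.
- power_bank: Blue plastic power bank lying flat, 68 x 135 x 16 mm, loose, beyond the rail (+x side). Origin at the centre of its underside. To be left alone.
- phone_stand: Folding aluminium phone stand, base 80 x 72 mm, about 102 mm tall, loose, beyond the rail. Origin at the centre of its underside. To be left alone.
- jar: Screw-top glass jar of coin batteries, 60 mm in diameter, 72 mm tall, loose, beyond the rail. Origin at the centre of its underside. To be left alone.
- key_dish: White ceramic key dish with a key in it, 96 mm in diameter, 24 mm high, loose, on the robot's side of the rail. Origin at the centre of its underside. To be left alone.
Things that resemble listed ones, but are neither listed nor needed, are in the scene too. Leave any green look-alike of the notch_block alone.

How it is judged:
By the outcome, as a careful person would: the job done as asked, in the order asked, and still so for the second after the job is handed in, with the robot touching nothing.
It also fails if it takes over 48 s, if anything falls off the work surface, if the arm or the gripper's body presses on something with over 40 N, if the wrist force passes 120 N, or if a joint passes its speed limit or range.

## Working session

There is one attempt and no reset: what is moved stays moved. The work goes in short steps, Python scripts to look and compute and a shell command to move; the robot and the scene stay as the last step left them, time stands still between calls to the robot, and variables do not carry over. Pictures are saved under pics/ and viewed, on a budget of 10 in all, crops included, one or two more only if the job needs it, and the job is handed in when it is done.

```bash
mkdir -p pics
cat > h.py <<'E'
import numpy as np,cv2
from workcell import bot
def snap(n,f):
    d=bot.get_image(n); cv2.imwrite(f,d["image"]); np.savez(f+'.npz',**{k:np.array(d[k]) for k in("K","k1","R","t")}); return d
def load(f): return np.load(f+'.npz')
def ray(c,u,v):
    K=c["K"];k1=float(c["k1"]);D=np.array([k1,0,0,0,0.])
    x,y=cv2.undistortPoints(np.array([[[u,v]]],float),K,D)[0,0]
    R=c["R"];return -R.T@c["t"],R.T@np.array([x,y,1])
def atz(c,u,v,z):
    o,r=ray(c,u,v);return o+r*(z-o[2])/r[2]
def proj(c,P):
    return cv2.projectPoints(np.array(P,float).reshape(-1,3),cv2.Rodrigues(c["R"])[0],c["t"],c["K"],np.array([float(c["k1"]),0,0,0,0]))[0][:,0]
E
python3 - <<'E'
from h import *
for n in("top","side"):
    d=snap(n,f"pics/{n}0.png"); print(n,-d["R"].T@d["t"],d["k1"],d["K"][0])
s=bot.read_state();print({k:np.round(v,3) for k,v in s.items()})
E
```

```text
top [ 0.39022647 -0.01282754  0.9001568 ] 0.04574664044100525 [488.10677361   0.         276.46410675]
side [0.31025451 0.42527607 0.47743547] -0.11310444646593337 [408.50534013   0.         278.16253785]
{'clock': np.float64(0.1), 'q': array([ 1.066,  0.312,  0.014,  1.513, -0.004,  1.319, -0.027]), 'qvel': array([-0.   , -0.002,  0.   , -0.002,  0.   , -0.001,  0.   ]), 'effort': array([ 1.0000e-03, -3.8086e+01,  1.4700e-01, -2.3124e+01,  1.2000e-02,
        8.0000e-03, -0.0000e+00]), 'eef_pos': array([ 0.245, -0.492,  0.207]), 'ee_rot': array([ 0.162, -0.162,  0.689, -0.688]), 'contact_force': array([ 0.321, -0.512, -0.683]), 'wrist_torque': array([-0.011, -0.069,  0.01 ]), 'finger_gap': np.float64(0.085)}
```

View pics/top0.png

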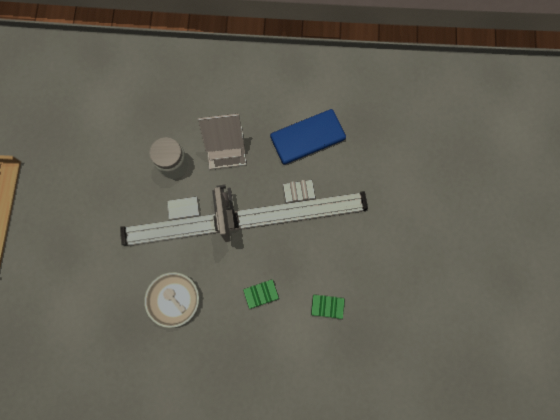

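View pics/side0.png

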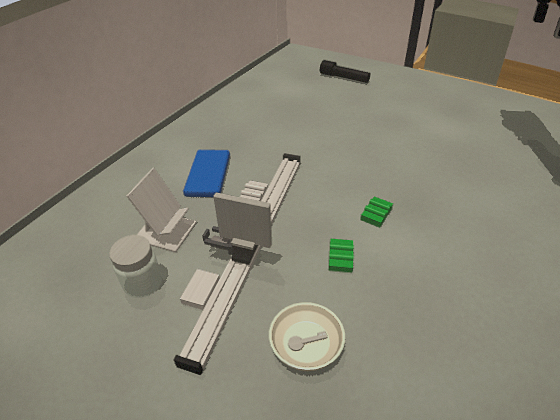

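Top view: the ribbed block beside the rail is at (299,191), the flat-topped one at (183,209), and there are green look-alikes at (261,294) and (328,307). The stop is at about (223,210). The ribbed aluminium one at the rail's edge fits the description. I'll confirm it in an enlarged crop.

Run:
```python
from h import *
a=cv2.imread('pics/top0.png')[160:260,110:380]
a=cv2.resize(a,(797,295),interpolation=cv2.INTER_CUBIC)
b=cv2.imread('pics/side0.png')[150:290,170:370-0]
b=cv2.resize(b,None,fx=2.1,fy=2.1,interpolation=cv2.INTER_CUBIC)
o=np.zeros((295+b.shape[0],800,3),np.uint8);o[:295,:797]=a;o[295:,:b.shape[1]]=b
cv2.imwrite('pics/c0.png',np.clip(o*1.5,0,255).astype(np.uint8))
c=load('pics/top0.png')
# rail ends: caps tops z=.02
print(atz(c,124,236,.02),atz(c,364,202,.02), "block",atz(c,299,191,.013),"flat",atz(c,183,209,.013))
```

```text
[0.52596286 0.28049518 0.02      ] [ 0.61779398 -0.15458244  0.02      ] block [ 0.63317181 -0.03349767  0.013     ] flat [0.58462988 0.18054196 0.013     ]
```

View pics/c0.png

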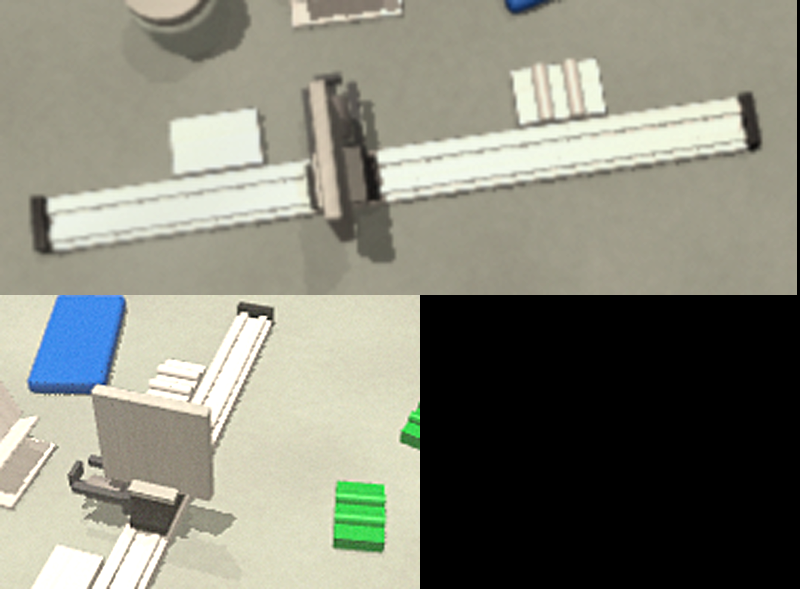

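The crop confirms two ribs at crop (543,91) and (575,87), which puts the notch middle at top-image pixel (299.5,190.5). The stop's top edge runs from crop (317,81) to (336,217). The plate has to move toward world -y.

Run:
```python
from h import *
from scipy.spatial.transform import Rotation as Ro
c=load('pics/top0.png'); cs=load('pics/side0.png')
f=lambda u,v,z:atz(c,110+u/2.952,160+v/2.95,z)
A,B=f(40,224,.02),f(749,121,.02)
ey=(A-B)/np.linalg.norm(A-B);ex=np.array([ey[1],-ey[0],0]);M=(A+B)/2;M[2]=0
O=M+.005*ex
print("L",np.linalg.norm(A-B),"O",O,"deg",np.degrees(np.arctan2(-ey[0],ey[1])))
for n,p in dict(notch=f(559,90,.016),rib1=f(543,91,.019),rib2=f(575,87,.019),flat=f(217,141,.013),stopU=f(317,81,.122),stopL=f(336,217,.122)).items():
    print(n,"railx %.1f y %.1f"%tuple(1e3*np.array([(p-O)@ex,(p-O)@ey])),p)
s=bot.read_state();q=s["ee_rot"];print(Ro.from_quat(np.r_[q[1:],q[0]]).as_matrix().round(3))
np.savez('rail.npz',O=O,ex=ex,ey=ey)
y=((f(326.5,149,.122)-O)@ey)
W=lambda x,y,z:O+ex*x+ey*y+np.array([0,0,z])
print("side preds: stop top corners",proj(cs,[W(-.05,y,.122),W(.03,y,.122)]).round(),"caps",proj(cs,[W(-.005,.22,.02),W(-.005,-.22,.02)]).round())
```

```text
L 0.44530644413547804 O [0.57772629 0.06469798 0.        ] deg 12.13409029869229
notch railx 33.6 y -108.2 [ 0.63334678 -0.03405466  0.016     ]
rib1 railx 33.7 y -97.9 [ 0.63122367 -0.02391288  0.019     ]
rib2 railx 33.3 y -118.3 [ 0.63513137 -0.04398395  0.019     ]
flat railx 33.3 y 110.6 [0.58698518 0.17984672 0.013     ]
stopU railx 30.8 y 33.7 [0.60077623 0.10408525 0.122     ]
stopL railx -47.6 y 32.5 [0.52436658 0.08648874 0.122     ]
[[-0.895 -0.001  0.446]
 [-0.446  0.002 -0.895]
 [ 0.    -1.    -0.002]]
side preds: stop top corners [[270. 205.]
 [215. 193.]] caps [[188. 359.]
 [291. 156.]]
```

Rail, stop and ribs agree with the side view to within 3 px. The ribs measure 20 mm apart, the stop is at y=+33 mm and the notch at -108 mm. Next I'll work out the approach.

```bash
cat >> h.py <<'E'
from scipy.spatial.transform import Rotation as Ro
def where():
    r=np.load('rail.npz');s=bot.read_state();p=s["eef_pos"]-r["O"]
    q=s["ee_rot"];T=Ro.from_quat(np.r_[q[1:],q[0]]).as_matrix()
    print("t %.1f rail x %.1f y %.1f z %.1f"%(s["clock"],*1e3*np.array([p@r["ex"],p@r["ey"],p[2]])),"F(ex,ey,z)",[round(float(s["contact_force"]@v),1) for v in(r["ex"],r["ey"],np.eye(3)[2])],"gap",s["finger_gap"])
    return r,s,T
def go(x,y,z):
    r,s,T=where();W=r["O"]+r["ex"]*x+r["ey"]*y+[0,0,z]
    zt=T[:,2];t=-r["ey"]
    print("dp",(T.T@(W-s["eef_pos"])/.04).round(3),"yaw",-np.degrees(np.arctan2(zt[0]*t[1]-zt[1]*t[0],zt@t))/5)
E
python3 -c "
from h import *
go(-.008,.085,.2);go(-.008,.085,.065)"
```

```text
t 0.1 rail x -442.0 y -473.9 z 207.3 F(ex,ey,z) [0.2, -0.6, -0.7] gap 0.08540019884059342
dp [-13.981   0.204 -10.839] yaw 2.8770453502687063
t 0.1 rail x -442.0 y -473.9 z 207.3 F(ex,ey,z) [0.2, -0.6, -0.7] gap 0.08540019884059342
dp [-13.982   3.579 -10.832] yaw 2.8770453502687063
```

```bash
python3 -m handwheel '[{"dp":[-0.6,0,-0.45],"yaw":0.2,"gripper":0},{"dp":[-1.4,0,-1.1],"yaw":0.5,"gripper":0},{"dp":[-2.2,0,-1.7],"yaw":0.8,"gripper":0},{"dp":[-3,0,-2.3],"yaw":1.1,"gripper":0},{"dp":[-3.8,0,-2.95],"yaw":1.4,"gripper":0},{"dp":[-4.6,0,-3.6],"yaw":1.7,"gripper":0},{"dp":[-5.4,0,-4.2],"yaw":2,"gripper":0},{"dp":[-6.2,0,-4.8],"yaw":2.3,"gripper":0},{"dp":[-7,0,-5.4],"yaw":2.6,"gripper":0},{"dp":[-7.8,0,-6.05],"yaw":2.88,"gripper":0},{"dp":[-8.6,0,-6.7],"yaw":2.88,"gripper":0},{"dp":[-9.4,0,-7.3],"yaw":2.88,"gripper":0},{"dp":[-10.2,0,-7.9],"yaw":2.88,"gripper":0},{"dp":[-11,0,-8.5],"yaw":2.88,"gripper":0},{"dp":[-11.8,0,-9.15],"yaw":2.88,"gripper":0},{"dp":[-12.6,0,-9.8],"yaw":2.88,"gripper":0},{"dp":[-13.2,0.1,-10.2],"yaw":2.88,"gripper":0},{"dp":[-13.7,0.2,-10.6],"yaw":2.88,"gripper":0},{"dp":[-14,0.2,-10.84],"yaw":2.88,"gripper":0},{"dp":[-14,0.2,-10.84],"yaw":2.88,"gripper":0}]' 20; python3 -c "
from h import *
go(-.008,.085,.065)"
```

```text
clock: 2.1
eef_pos: [0.5526, 0.1484, 0.1997]
ee_rot: [0.076, -0.076, 0.704, -0.702]
contact_force: [-0.1, -0.1, -0.0]
finger_gap: 0.0001
t 2.1 rail x -6.9 y 87.1 z 199.7 F(ex,ey,z) [-0.1, -0.1, -0.0] gap 9.712455235916101e-05
dp [0.023 3.367 0.058] yaw 0.04163459744364032
```

```bash
python3 -m handwheel '[{"dp":[0,0.5,0],"yaw":0,"gripper":0},{"dp":[0,1.2,0],"yaw":0,"gripper":0},{"dp":[0,1.9,0],"yaw":0,"gripper":0},{"dp":[0,2.6,0],"yaw":0,"gripper":0},{"dp":[0,3.1,0],"yaw":0,"gripper":0},{"dp":[0,3.37,0],"yaw":0,"gripper":0},{"dp":[0,3.37,0],"yaw":0,"gripper":0},{"dp":[0,3.37,0],"yaw":0,"gripper":0}]'; python3 -c "
from h import *
go(-.008,.055,.065);snap('side','pics/s1.png');snap('top','pics/t1.png')
a=cv2.imread('pics/s1.png')[80:380,100:400]
b=cv2.imread('pics/t1.png')[100:300,110:380]
o=np.zeros((600,800,3),np.uint8);o[:400,:400]=cv2.resize(a,(400,400));o[:296,400:]=cv2.resize(b,(400,296));cv2.imwrite('pics/v1.png',np.clip(o*1.4,0,255))"
```

```text
clock: 2.9
eef_pos: [0.5538, 0.1453, 0.0665]
ee_rot: [-0.075, 0.074, -0.703, 0.703]
contact_force: [-0.1, -0.7, 0.6]
finger_gap: 0.0002
t 2.9 rail x -6.5 y 83.8 z 66.5 F(ex,ey,z) [-0.3, -0.6, 0.6] gap 0.00023591551404669717
dp [0.037 0.038 0.721] yaw -0.014805934334387283[ WARN:0@0.870] global loadsave.cpp:1063 imwrite_ Unsupported depth image for selected encoder is fallbacked to CV_8U.
```

View pics/v1.png

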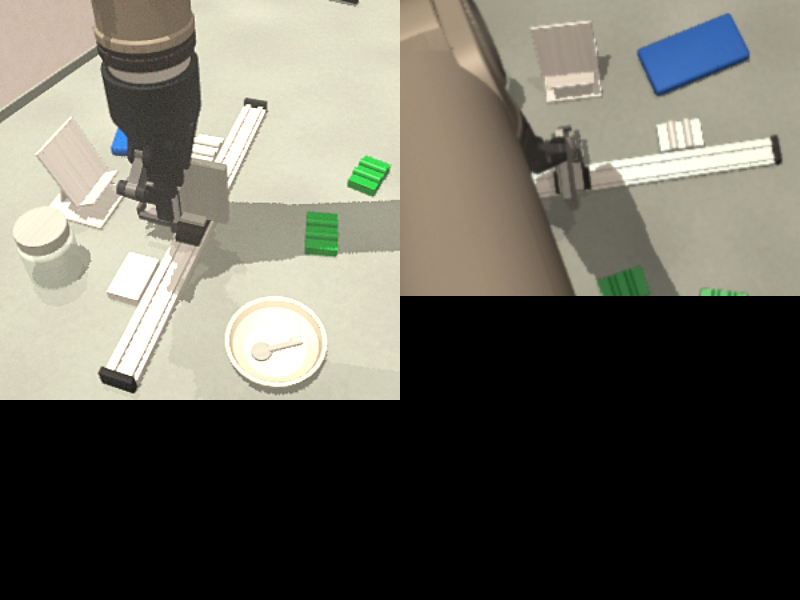

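Side view: the closed fingers are behind the plate on its +y side, over the rail and clear of the jar and phone stand. Next I creep in until they touch.

```bash
python3 -m handwheel '[{"dp":[0,0,0.1],"yaw":0,"gripper":0},{"dp":[0,0,0.2],"yaw":0,"gripper":0},{"dp":[0,0,0.3],"yaw":0,"gripper":0},{"dp":[0,0,0.4],"yaw":0,"gripper":0},{"dp":[0,0,0.5],"yaw":0,"gripper":0},{"dp":[0,0,0.55],"yaw":0,"gripper":0},{"dp":[0,0,0.6],"yaw":0,"gripper":0}]'; python3 -c "
from h import *
where()"; python3 -m handwheel '[{"dp":[0,0,0.05],"yaw":0,"gripper":0},{"dp":[0,0,0.1],"yaw":0,"gripper":0},{"dp":[0,0,0.15],"yaw":0,"gripper":0},{"dp":[0,0,0.2],"yaw":0,"gripper":0},{"dp":[0,0,0.25],"yaw":0,"gripper":0},{"dp":[0,0,0.3],"yaw":0,"gripper":0}]'; python3 -c "
from h import *
where()"
```

```text
clock: 3.7
eef_pos: [0.5581, 0.1222, 0.0654]
ee_rot: [0.075, -0.075, 0.703, -0.703]
contact_force: [-0.4, 0.4, -0.7]
finger_gap: 0.0002
t 3.7 rail x -7.1 y 60.3 z 65.4 F(ex,ey,z) [-0.3, 0.5, -0.7] gap 0.0001556469197625679
clock: 4.3
eef_pos: [0.5604, 0.1116, 0.0655]
ee_rot: [0.075, -0.075, 0.704, -0.703]
contact_force: [-0.9, 1.4, 0.0]
finger_gap: -0.0005
t 4.3 rail x -7.1 y 49.5 z 65.5 F(ex,ey,z) [-0.6, 1.6, 0.0] gap -0.00047917867011099504
```

Contact reads 1.6 N, which matches the sliding force. I'll push about 90 mm, then measure the stop.

```bash
python3 -m handwheel '[{"dp":[0,0,0.08],"yaw":0,"gripper":0},{"dp":[0,0,0.2],"yaw":0,"gripper":0},{"dp":[0,0,0.32],"yaw":0,"gripper":0},{"dp":[0,0,0.44],"yaw":0,"gripper":0},{"dp":[0,0,0.56],"yaw":0,"gripper":0},{"dp":[0,0,0.68],"yaw":0,"gripper":0},{"dp":[0,0,0.8],"yaw":0,"gripper":0},{"dp":[0,0,0.92],"yaw":0,"gripper":0},{"dp":[0,0,1.04],"yaw":0,"gripper":0},{"dp":[0,0,1.16],"yaw":0,"gripper":0},{"dp":[0,0,1.28],"yaw":0,"gripper":0},{"dp":[0,0,1.4],"yaw":0,"gripper":0},{"dp":[0,0,1.52],"yaw":0,"gripper":0},{"dp":[0,0,1.64],"yaw":0,"gripper":0},{"dp":[0,0,1.76],"yaw":0,"gripper":0},{"dp":[0,0,1.88],"yaw":0,"gripper":0},{"dp":[0,0,2],"yaw":0,"gripper":0},{"dp":[0,0,2.1],"yaw":0,"gripper":0},{"dp":[0,0,2.15],"yaw":0,"gripper":0},{"dp":[0,0,2.2],"yaw":0,"gripper":0}]'; python3 -c "
from h import *
where();snap('side','pics/s2.png');snap('top','pics/t2.png')
a=cv2.imread('pics/s2.png')[120:320,170:370]
b=cv2.imread('pics/t2.png')[150:250,230:380]
o=np.zeros((600,800,3),np.uint8);o[:400,:400]=cv2.resize(a,(400,400),interpolation=2);o[:267,400:]=cv2.resize(b,(400,267),interpolation=2);cv2.imwrite('pics/v2.png',np.clip(o*1.4,0,255).astype(np.uint8))"
```

```text
clock: 6.3
eef_pos: [0.5791, 0.0244, 0.0655]
ee_rot: [0.075, -0.075, 0.703, -0.703]
contact_force: [0.5, 2.6, -0.2]
finger_gap: 0.0001
t 6.3 rail x -7.1 y -39.7 z 65.5 F(ex,ey,z) [1.1, 2.4, -0.2] gap 9.660389687984053e-05
```

View pics/v2.png

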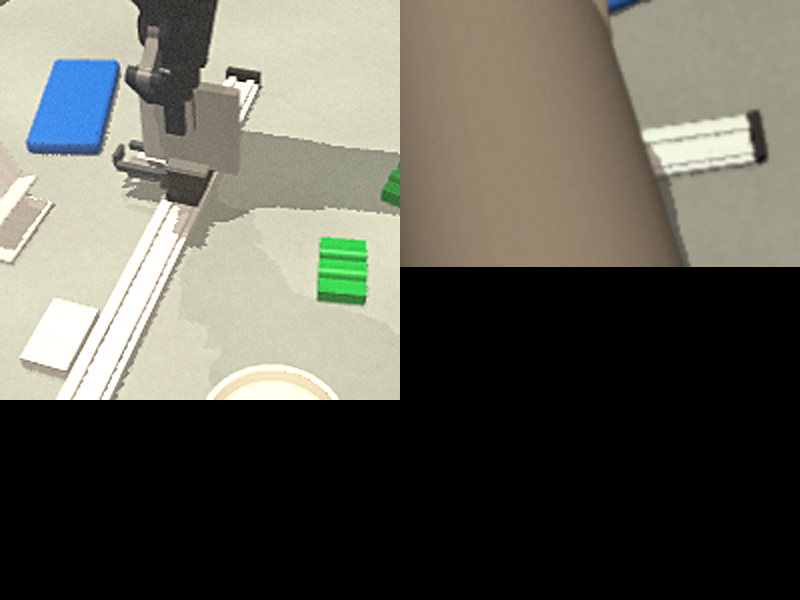

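The side view shows the plate travelling ahead of the fingers, with its right edge from crop (240,87) to (238,174). The arm blocks the top view. I'll get the stop's position from the side view using that edge.

Run:
```python
from h import *
from scipy.optimize import minimize_scalar as m
r=np.load('rail.npz');c=load('pics/side0.png')
for n,T,B in(("s0",(271,203),(271,246)),("s2",(290,163.5),(289,207))):
  for z,p in((.122,T),(.042,B)):
    f=lambda y:np.sum((proj(c,[r["O"]-.05*r["ex"]+r["ey"]*(y+.005)+[0,0,z]])[0]-p)**2)
    s=m(f,bounds=(-.2,.2),method='bounded');print(n,z,s.x*1e3,s.fun**.5)
```

```text
s0 0.122 24.954547110276945 0.1272834796329956
s0 0.042 28.653297422675262 0.7093667273451043
s2 0.122 -66.12704535928812 0.819175155023082
s2 0.042 -59.52665512215433 0.17935534859020458
```

```bash
python3 -m handwheel '[{"dp":[0,0,0.1],"yaw":0,"gripper":0},{"dp":[0,0,0.2],"yaw":0,"gripper":0},{"dp":[0,0,0.3],"yaw":0,"gripper":0},{"dp":[0,0,0.4],"yaw":0,"gripper":0},{"dp":[0,0,0.5],"yaw":0,"gripper":0},{"dp":[0,0,0.6],"yaw":0,"gripper":0},{"dp":[0,0,0.65],"yaw":0,"gripper":0}]' >/dev/null; python3 -c "
from h import *
where()"
python3 -m handwheel '[{"dp":[0,0,0.03],"yaw":0,"gripper":0},{"dp":[0,0,0.05],"yaw":0,"gripper":0}]'>/dev/null; python3 -c "
from h import *
where()"
python3 -m handwheel '[{"dp":[0,0,0.03],"yaw":0,"gripper":0},{"dp":[0,0,0.05],"yaw":0,"gripper":0}]'>/dev/null; python3 -c "
from h import *
where()"
python3 -m handwheel '[{"dp":[0,0,0.03],"yaw":0,"gripper":0},{"dp":[0,0,0.05],"yaw":0,"gripper":0}]'>/dev/null; python3 -c "
from h import *
where()"
python3 -m handwheel '[{"dp":[0,0,0.03],"yaw":0,"gripper":0},{"dp":[0,0,0.05],"yaw":0,"gripper":0}]'>/dev/null; python3 -c "
from h import *
where()"
```

```text
t 7.1 rail x -7.1 y -66.4 z 65.5 F(ex,ey,z) [0.4, 0.7, -0.3] gap -7.536981476613576e-05
t 7.3 rail x -7.1 y -67.5 z 65.5 F(ex,ey,z) [0.5, 0.8, 0.2] gap -0.0003414871723072209
t 7.5 rail x -7.1 y -69.4 z 65.5 F(ex,ey,z) [0.7, 2.7, 0.5] gap 0.00018531735860620772
t 7.7 rail x -7.1 y -71.4 z 65.5 F(ex,ey,z) [0.7, 1.7, 0.0] gap -0.00037766825015717455
t 7.9 rail x -7.1 y -71.9 z 65.5 F(ex,ey,z) [0.1, 4.5, 1.2] gap 0.00013206484551059932
```

The ramp onset is at TCP y≈-72 mm, against the -71 I predicted. I'll keep going in small steps.

```bash
W='from h import *;where()'
python3 -m handwheel '[{"dp":[0,0,0.03],"yaw":0,"gripper":0},{"dp":[0,0,0.05],"yaw":0,"gripper":0}]'>/dev/null; python3 -c "$W"
python3 -m handwheel '[{"dp":[0,0,0.03],"yaw":0,"gripper":0},{"dp":[0,0,0.05],"yaw":0,"gripper":0}]'>/dev/null; python3 -c "$W"
python3 -m handwheel '[{"dp":[0,0,0.03],"yaw":0,"gripper":0},{"dp":[0,0,0.05],"yaw":0,"gripper":0}]'>/dev/null; python3 -c "$W"
python3 -m handwheel '[{"dp":[0,0,0.02],"yaw":0,"gripper":0},{"dp":[0,0,0.03],"yaw":0,"gripper":0}]'>/dev/null; python3 -c "$W"
```

```text
t 8.1 rail x -7.2 y -72.3 z 65.6 F(ex,ey,z) [-0.5, 6.6, 1.8] gap 0.0002455678821569227
t 8.3 rail x -7.2 y -73.4 z 65.6 F(ex,ey,z) [-0.0, 7.7, 2.6] gap -6.596067826563476e-05
t 8.5 rail x -7.2 y -76.9 z 65.5 F(ex,ey,z) [-1.4, 4.5, 1.8] gap 0.00010584521289390838
t 8.7 rail x -7.2 y -81.3 z 65.5 F(ex,ey,z) [0.2, 1.6, 0.8] gap -4.316362583095957e-05
```

```bash
W='from h import *;where()'
python3 -m handwheel '[{"dp":[0,0,0.015],"yaw":0,"gripper":0},{"dp":[0,0,0.03],"yaw":0,"gripper":0}]'>/dev/null; python3 -c "$W"
python3 -m handwheel '[{"dp":[0,0,0.015],"yaw":0,"gripper":0},{"dp":[0,0,0.03],"yaw":0,"gripper":0}]'>/dev/null; python3 -c "$W"
python3 -m handwheel '[{"dp":[0,0,0.015],"yaw":0,"gripper":0},{"dp":[0,0,0.03],"yaw":0,"gripper":0}]'>/dev/null; python3 -c "$W"
python3 -c "
from h import *
snap('side','pics/s3.png')
a=cv2.imread('pics/s3.png')[120:260,190:350]
cv2.imwrite('pics/v3.png',np.clip(cv2.resize(a,(640,560),interpolation=2)*1.4,0,255).astype(np.uint8))"
```

```text
t 8.9 rail x -7.2 y -83.9 z 65.4 F(ex,ey,z) [-0.8, 0.5, -0.2] gap -2.3215154444663978e-05
t 9.1 rail x -7.3 y -84.3 z 65.3 F(ex,ey,z) [0.6, 1.0, 0.3] gap 5.171053877507682e-05
t 9.3 rail x -7.2 y -84.6 z 65.4 F(ex,ey,z) [0.4, 0.5, 0.7] gap -3.033860705288255e-05
```

View pics/v3.png

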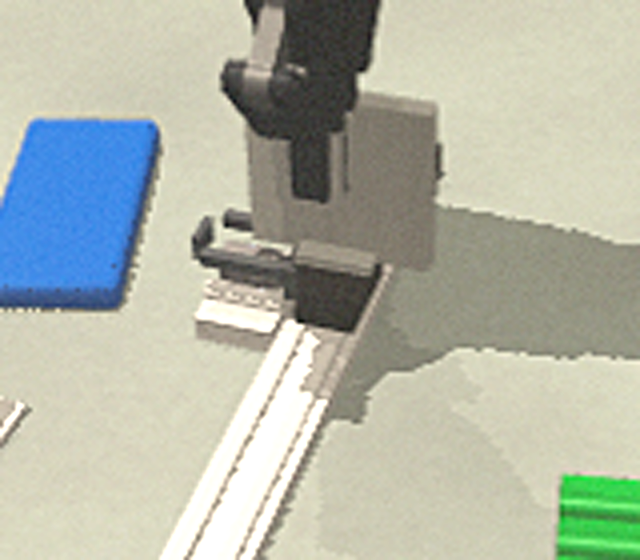

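The roller bracket is now over the block. The plate's edge runs from crop (437,103) to (433,269), and the force has fallen to about zero. I'll estimate the position.

```bash
python3 - <<'E'
from h import *
from scipy.optimize import minimize_scalar as m
r=np.load('rail.npz');c=load('pics/side0.png')
for z,p in((.122,(299.25,145.75)),(.042,(298.25,187.25))):
    f=lambda y:np.sum((proj(c,[r["O"]-.05*r["ex"]+r["ey"]*(y+.005)+[0,0,z]])[0]-p)**2)
    s=m(f,bounds=(-.2,.2),method='bounded');print(z,s.x*1e3,s.fun**.5)
E
python3 -m handwheel '[{"dp":[0,0,0.02],"yaw":0,"gripper":0},{"dp":[0,0,0.03],"yaw":0,"gripper":0},{"dp":[0,0,0.03],"yaw":0,"gripper":0}]'>/dev/null; python3 -c 'from h import *;where()'
```

```text
0.122 -115.61219125529561 0.5010534997316192
0.042 -111.79552264395723 0.22103460833762675
t 9.7 rail x -7.1 y -85.6 z 65.5 F(ex,ey,z) [0.2, 0.1, -0.2] gap 0.0002711878466254022
```

With the earlier bias removed, the stop is at about -107.5 mm (notch -108). It has gone ahead of the fingers and the contact force is zero, so it looks seated. I'll back off along the rail, rise and clear the view.

```bash
python3 -m handwheel '[{"dp":[0,0,-0.1],"yaw":0,"gripper":0},{"dp":[0,0,-0.3],"yaw":0,"gripper":0},{"dp":[0,0,-0.6],"yaw":0,"gripper":0},{"dp":[0,0,-0.9],"yaw":0,"gripper":0},{"dp":[0,0,-1.1],"yaw":0,"gripper":0},{"dp":[0,-0.6,-1.1],"yaw":0,"gripper":0},{"dp":[0,-1.4,-1.1],"yaw":0,"gripper":0},{"dp":[0,-2.2,-1.1],"yaw":0,"gripper":0},{"dp":[0,-3,-1.1],"yaw":0,"gripper":0},{"dp":[0,-3.7,-1.1],"yaw":0,"gripper":0},{"dp":[0,-3.8,-1.9],"yaw":0,"gripper":0},{"dp":[0,-3.8,-2.7],"yaw":0,"gripper":0},{"dp":[0,-3.8,-3.5],"yaw":0,"gripper":0},{"dp":[0,-3.8,-4.3],"yaw":0,"gripper":0},{"dp":[0,-3.8,-5.1],"yaw":0,"gripper":0},{"dp":[0,-3.8,-5.9],"yaw":0,"gripper":0},{"dp":[0,-3.8,-6.7],"yaw":0,"gripper":0},{"dp":[0,-3.8,-7.2],"yaw":0,"gripper":0},{"dp":[0,-3.8,-7.4],"yaw":0,"gripper":0},{"dp":[0,-3.8,-7.4],"yaw":0,"gripper":0}]'; python3 -c "
from h import *
where();snap('side','pics/s4.png');snap('top','pics/t4.png')
a=cv2.imread('pics/s4.png')[100:300,150:350]
b=cv2.imread('pics/t4.png')[90:240,240:390]
o=np.hstack([cv2.resize(x,(400,400),interpolation=2) for x in(a,b)]);cv2.imwrite('pics/v4.png',np.clip(o*1.4,0,255).astype(np.uint8))"
```

```text
clock: 11.65
eef_pos: [0.5257, 0.2706, 0.2174]
ee_rot: [0.076, -0.076, 0.703, -0.703]
contact_force: [0.6, -0.1, 0.1]
finger_gap: 0.0005
t 11.7 rail x -7.6 y 212.3 z 217.4 F(ex,ey,z) [0.6, -0.2, 0.1] gap 0.0004694315567495204
```

View pics/v4.png

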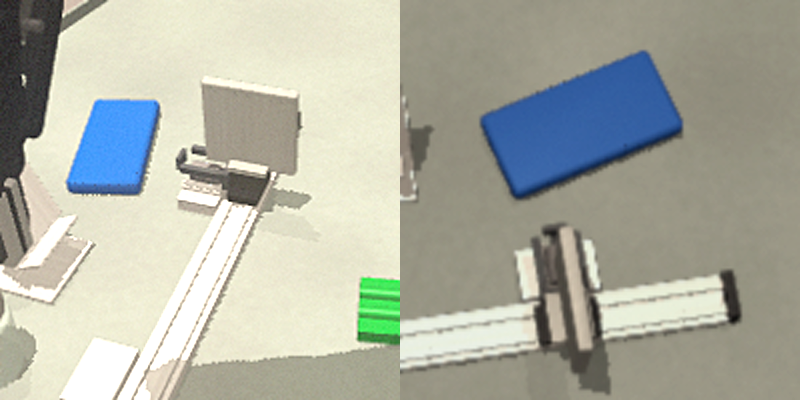

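Clear view: the stop is upright over the notch block, with its top edge in the top crop running from (569,228) to (585,350). I'll compute its position, and check by image difference that the other objects haven't moved.

Run:
```python
from h import *
r=np.load('rail.npz');c=load('pics/top0.png')
for u,v in((569,228),(577,289),(585,350)):
    p=atz(c,240+(u-400)*.375,90+v*.375,.122)-r["O"];print("rail x,y",1e3*p@r["ex"],1e3*p@r["ey"])
a,b=(cv2.imread(f'pics/{n}.png').astype(int) for n in('t0' if 0 else 'top0','t4'))
d=np.abs(a-b).max(2)
for n,(u,v,w) in dict(power=(308,137,40),stand=(224,142,28),jar=(167,155,20),dish=(172,300,30),g1=(261,294,20),g2=(328,307,20)).items():
    print(n,(d[v-w:v+w,u-w:u+w]>40).mean().round(3))
a,b=(cv2.imread(f'pics/{n}.png').astype(int) for n in('side0','s4'));d=np.abs(a-b).max(2)
for n,(u,v,w) in dict(power=(207,173,24),jar=(135,262,25),stand=(160,210,35),dish=(307,335,40)).items(): print('side',n,(d[v-w:v+w,u-w:u+w]>40).mean().round(3))
```

```text
rail x,y 30.201287792615638 -110.25296437981983
rail x,y -9.277608873966804 -108.92550078022708
rail x,y -47.893706519008454 -107.61677808870444
power 0.002
stand 0.0
jar 0.0
dish 0.1
g1 0.002
g2 0.0
side power 0.014
side jar 0.0
side stand 0.345
side dish 0.008
```

```bash
python3 -c "
from workcell import bot
print(bot.sign_off())"
```

```text
the job is handed in; nothing more can be done
None
```

The stop is seated in the notch between the two ribs, and the job is handed in at about 12 s on the robot's clock (limit 48 s).

I pushed it about 142 mm along the rail with the closed fingertips on its flat face. The push force peaked near 8 N on the first rib, then fell to zero as the carriage was drawn in ahead of the fingers. I then backed off along the rail and raised the arm clear.

- **Position:** in the top view after retreating, the stop is at -108.9 mm along the rail and the notch at -108.2 mm, which is within the 2 mm calibration. The plate is upright and still on its carriage.
- **Side view:** it read 4–8 mm differently from the top view. Corrected by the offset seen at the start, it gives -107.5 mm, which agrees.
- **Other objects:** the power bank, jar, phone stand and both green look-alikes are unchanged in the top view. The dish showed a 10% change there, probably the arm's shadow, and under 1% in the side view. In the side view, 35% of the phone stand's area changed because the arm partly hides it.

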